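# Find the loose cover on the paint box and push it open

## Robot

A 6-joint arm with a two-finger parallel gripper is mounted at the origin on the work surface. World frame = base frame: x ahead of the robot, y to its left, z up, the work surface at z = 0. Lengths are in m, angles in rad, forces in N, time in s.
With the tool pointing down it reaches from about 0.35 to 0.775 m from the base axis. Payload 7.3 kg.
Tool frame: the origin (TCP) lies on the mounting face of the last link; the fingertips stand 178 mm ahead of it and the grasp point (between the pads) lies 159 mm ahead of it (robot.grip_depth is the distance from the TCP to the grasp point, in m); z points along the fingers, y is the line along which they close (so a half turn about z gives the same grasp; the last joint's range is limited). The gripper opens to 92 mm and grips with 3 to 60 N. Pads are 19 mm wide; open, the fingers measure 130 mm over their backs; the gripper's body (75 mm by 190 mm) begins 47 mm behind the grasp point.
Start: joints at [-1.255, 0.342, 1.524, -0, 1.275, -0.146], TCP at [0.234, -0.47, 0.405] pointing down, gripper open.
Joint ranges: [-2.53, 2.53], [-0.77, 2.02], [0.04, 2.7], [-1, 4.14], [0.28, 2.66], [-3.11, 3.11]. Speed limits (rad/s): [2.57, 2.57, 3.14, 3.14, 3.14, 3.14].

## Interface

Orientations are given as [roll, pitch, yaw] about the fixed x, y, z axes, in that order (R = Rz(yaw) Ry(pitch) Rx(roll)).
In Python, from cell import observe, cams, robot, models gives the robot as it stands.
- The arm moves only by the shell command python3 -m jog 'ROWS' [FORCE]. ROWS is JSON, a list of rows, each a list of 3 entries, a list of its own where there are three numbers: the shift along the tool's x, y, z each as a share of 0.4 m, from -1 to 1, then the turn about the tool's z as a share of pi rad, from -1 to 1, then the closure, from 0 (fully open) to 1 (shut). In form: [[[x, y, z], turn, jaw], ...]. A call has 1 to 12 rows; each row is the pose to reach, as a shift and turn from the pose commanded when the call began, along the tool's axes at that moment, turning the shorter way round; what a row does not reach only later rows make up. A row lasts 1/8 s, in which the tool goes at most 62.5 mm and 10.7 degrees, less where a joint would pass 70% of its speed; a pose out of reach is approached as far as the arm can. A call with a number of a shift or a turn outside -1 to 1 is refused whole. A call with a gripper value outside its range is refused whole. The fingers move at their own pace and stop on an object; FORCE is the grip in N (left out, the last holds). Time passes only in rows, so rows that repeat a pose let the fingers close. It gives the time, the measured TCP pose, the force, the opening and the grip force at its end, in the units of the state.
- observe(): the state, without advancing time (a new reading comes with each control period).
- cams.read_camera(name): name is "side" or "top" or "wrist"; returns the picture (480x640x3 uint8, red, green, blue); there is no depth.
- cams.camera_model(name): a dict with "camera_matrix" (3x3 intrinsics, pixels), "pose" (4x4, takes a point from camera to world coordinates). Camera axes: x right, y down, z forward; pixel columns grow to the right and rows downward; lengths in m; the calibration is good to about 2 mm. The wrist camera is an equidistant fisheye: a pixel r from the principal point sees the ray r / f radians off the axis. A picture is of the moment at which its call begins: read the wrist's pose just before it. camera_model takes no time and is no camera call; for the wrist camera it gives the pose at the moment of the call.
- robot.hand_in(): hands the job in; it is judged then, once.
Trained networks look in the newest picture that a camera, given by its name, has taken for a name from the list of things; names that differ only in an ending like _2 or _b are one class to them, and where a whole thing is asked for, a point or a joint stands for the part that bears it (a point fixed in the world has none). Each returns a list of dicts, best first, with "confidence" (0 to 1); they miss things now and then, are a little off and sometimes report something else, mostly with a low value. They report only what shows in the picture. A call takes as long as a camera call.
- models.find_in(target, camera): "position" ([x, y, z] in m, in world coordinates, good to about 4 mm: the middle of the surface that is visible of it).
- models.pinpoint(target, camera): "position" ([x, y, z] in m, in world coordinates, good to about 4 mm: a listed point, or the origin of a listed thing).
The state is a dict: "time": time; "qpos": joint angles; "qvel": joint speeds; "joint_efforts": joint torques, N m; "tool_pos": TCP position; "tool_rot": TCP orientation; "contact_force": force on the tool from outside, world axes, zero at the start; "torque": the same for the moment, N m; "opening": finger opening in m; "grip_force": force on a finger pad.
Only numpy, scipy, OpenCV 4.12 (cv2) and the standard library are available. Lean on these libraries where they do the work, as an engineer would, in place of code of your own. Each camera call takes 0.05 s, during which the arm holds its last target. There are 200 camera calls.

## Task

Press with the fingertips on the pink spots of the four plywood covers of the paint box until you find the one cover that rocks; the others are blocked from below and stay as they are. Tip that cover and push it fully open, so that it stands nearly upright, and leave it standing with the hand clear. Grip and lift nothing, and leave the paint pots, the toy figure and the cup where they stand.

Things in the scene. Friction and masses are not known exactly. Their poses are not given: they have to be found in the camera images.
- paint_box: Fixed wooden box on the bench, 170 (x) x 500 (y) x 85 mm high, origin at the centre of its underside; x points away from the robot (yaw within 0.2 rad), z up. Four wells (126 x 89 mm, floor 77 mm below the top), 97 mm apart along y, lie under four identical covers, cover0 (y +145.5 mm) to cover3 (y -145.5). Rims: 22 mm near and far; solid end decks 60 mm wide.
- cover0 (a joint): Angle of cover 0, a plywood see-saw flap 120 (x) x 85 (y) x 8 mm, flush with the box top when shut. 0 = shut (start); positive = near end down, far end up; stop at 1.4 rad. It stays at any angle it is left. Exactly one of the four covers is free, another in each run: 2 to 3 N on its spot tips it. The other three are stopped from below (move under 0.03 rad).
- cover0_spot (a point): Pink painted spot, 20 mm across, on top of the short near end of cover 0, 33 mm from the pivot line and 17 mm from the near edge: the place to press. Moves with the cover; axes as the box when shut. Pressed 18 mm down there with a 22 mm fingertip, the free cover tips about 0.7 rad; pushing on from there inwards (to the pivot) and down, the tip against the cover's top face, stands it up.
- cover0_pivot (a point): Middle of the pivot line of cover 0, on its top face (pivot axis along the box's y, 4 mm below this point). 50 mm from the near edge, 70 mm from the far edge.
- cover0_far (a point): Middle of the far edge (top face) of cover 0, 70 mm beyond the pivot. Once raised, it can also be pushed from the far side up and back in an arc about the pivot; pushed straight back below about 0.9 rad, the edge may jam on the finger by friction.
- cover1 (a joint): Angle of cover 1, a plywood see-saw flap 120 (x) x 85 (y) x 8 mm, flush with the box top when shut. 0 = shut (start); positive = near end down, far end up; stop at 1.4 rad. It stays at any angle it is left. Exactly one of the four covers is free, another in each run: 2 to 3 N on its spot tips it. The other three are stopped from below (move under 0.03 rad).
- cover1_spot (a point): Pink painted spot, 20 mm across, on top of the short near end of cover 1, 33 mm from the pivot line and 17 mm from the near edge: the place to press. Moves with the cover; axes as the box when shut. Pressed 18 mm down there with a 22 mm fingertip, the free cover tips about 0.7 rad; pushing on from there inwards (to the pivot) and down, the tip against the cover's top face, stands it up.
- cover1_pivot (a point): Middle of the pivot line of cover 1, on its top face (pivot axis along the box's y, 4 mm below this point). 50 mm from the near edge, 70 mm from the far edge.
- cover1_far (a point): Middle of the far edge (top face) of cover 1, 70 mm beyond the pivot. Once raised, it can also be pushed from the far side up and back in an arc about the pivot; pushed straight back below about 0.9 rad, the edge may jam on the finger by friction.
- cover2 (a joint): Angle of cover 2, a plywood see-saw flap 120 (x) x 85 (y) x 8 mm, flush with the box top when shut. 0 = shut (start); positive = near end down, far end up; stop at 1.4 rad. It stays at any angle it is left. Exactly one of the four covers is free, another in each run: 2 to 3 N on its spot tips it. The other three are stopped from below (move under 0.03 rad).
- cover2_spot (a point): Pink painted spot, 20 mm across, on top of the short near end of cover 2, 33 mm from the pivot line and 17 mm from the near edge: the place to press. Moves with the cover; axes as the box when shut. Pressed 18 mm down there with a 22 mm fingertip, the free cover tips about 0.7 rad; pushing on from there inwards (to the pivot) and down, the tip against the cover's top face, stands it up.
- cover2_pivot (a point): Middle of the pivot line of cover 2, on its top face (pivot axis along the box's y, 4 mm below this point). 50 mm from the near edge, 70 mm from the far edge.
- cover2_far (a point): Middle of the far edge (top face) of cover 2, 70 mm beyond the pivot. Once raised, it can also be pushed from the far side up and back in an arc about the pivot; pushed straight back below about 0.9 rad, the edge may jam on the finger by friction.
- cover3 (a joint): Angle of cover 3, a plywood see-saw flap 120 (x) x 85 (y) x 8 mm, flush with the box top when shut. 0 = shut (start); positive = near end down, far end up; stop at 1.4 rad. It stays at any angle it is left. Exactly one of the four covers is free, another in each run: 2 to 3 N on its spot tips it. The other three are stopped from below (move under 0.03 rad).
- cover3_spot (a point): Pink painted spot, 20 mm across, on top of the short near end of cover 3, 33 mm from the pivot line and 17 mm from the near edge: the place to press. Moves with the cover; axes as the box when shut. Pressed 18 mm down there with a 22 mm fingertip, the free cover tips about 0.7 rad; pushing on from there inwards (to the pivot) and down, the tip against the cover's top face, stands it up.
- cover3_pivot (a point): Middle of the pivot line of cover 3, on its top face (pivot axis along the box's y, 4 mm below this point). 50 mm from the near edge, 70 mm from the far edge.
- cover3_far (a point): Middle of the far edge (top face) of cover 3, 70 mm beyond the pivot. Once raised, it can also be pushed from the far side up and back in an arc about the pivot; pushed straight back below about 0.9 rad, the edge may jam on the finger by friction.
- yellow_pot: Bystander: closed paint pot with yellow label, 38 mm diameter, 45 mm high, on the +y end deck of the box. Origin at the centre of its base.
- blue_pot: Bystander: closed paint pot with blue label, 38 mm diameter, 45 mm high, on the -y end deck of the box. Origin at the centre of its base.
- toy_figure: Bystander: pink toy figure, 56 mm base, 84 mm high, on the bench beside the +y end of the box. Origin at the centre of its base.
- orange_cup: Bystander: open orange cup, 68 mm across the rim, 75 mm high, on the bench beside the -y end of the box. Origin at the centre of its base.

How it is judged:
By the outcome, as a careful person would: the job done as asked, in the order asked, and still so for the second after the job is handed in, with the robot touching nothing.
It also fails if it takes over 48 s, if anything falls off the work surface, if the arm or the gripper's body presses on something with over 40 N, if the wrist force passes 120 N, or if a joint passes its speed limit or range.

## Working session

There is one attempt and no reset: what is moved stays moved. The work goes in short steps, Python scripts to look and compute and a shell command to move; the robot and the scene stay as the last step left them, time stands still between calls to the robot, and variables do not carry over. Pictures are saved under pics/ and viewed, at most 10 in all, crops included, and the job is handed in when it is done.

```bash
mkdir -p pics
python3 - <<'E'
from cell import observe,cams,robot,models
import cv2,numpy as np
s=observe();print(s['time'],s['tool_pos'],s['tool_rot'],s['opening'],s['contact_force'])
for c in ['top','side']:
    im=cams.read_camera(c);cv2.imwrite(f'pics/{c}0.png',im[:,:,::-1])
    for t in ['cover0_spot','cover1_spot','cover2_spot','cover3_spot','cover0_pivot','cover3_pivot','paint_box','yellow_pot','blue_pot','toy_figure','orange_cup']:
        r=models.pinpoint(t,c);print(c,t,[(np.round(d['position'],4).tolist(),round(d['confidence'],2)) for d in r[:2]])
print(observe()['time'])
E
```

```text
0.0 [ 0.23391807 -0.46986047  0.40402601] [-3.14003665e+00 -2.23931067e-04  4.61828407e-01] 0.09181396603971254 [-0.28517105 -0.14506187 -0.44278578]
top cover0_spot [([0.4993, 0.0998, 0.0855], 0.79)]
top cover1_spot [([0.5022, -0.0012, 0.0864], 0.73), ([0.5426, -0.1875, 0.0855], 0.35)]
top cover2_spot [([0.5025, -0.0909, 0.0859], 0.92)]
top cover3_spot [([0.5053, -0.1894, 0.0855], 0.75)]
top cover0_pivot [([0.532, 0.1006, 0.0831], 0.92)]
top cover3_pivot [([0.5404, -0.1889, 0.0876], 0.91), ([0.6083, -0.1841, 0.0862], 0.27)]
top paint_box [([0.5439, -0.0459, -0.0002], 0.92)]
top yellow_pot [([0.5856, 0.183, 0.0847], 0.83), ([0.5455, -0.0468, -0.0027], 0.38)]
top blue_pot [([0.5718, -0.2631, 0.0847], 0.59)]
top toy_figure [([0.575, 0.297, -0.0046], 0.88)]
top orange_cup [([0.5903, -0.3588, 0.0065], 0.71)]
side cover0_spot [([0.5013, 0.1022, 0.0895], 0.62)]
side cover1_spot [([0.5815, 0.1806, 0.0857], 0.56)]
side cover2_spot [([0.5027, -0.0944, 0.0821], 0.65), ([0.6014, 0.1068, 0.0833], 0.57)]
side cover3_spot [([0.5027, -0.1942, 0.086], 0.56)]
side cover0_pivot [([0.5338, 0.1077, 0.0879], 0.94)]
side cover3_pivot [([0.5397, -0.1904, 0.0859], 0.69)]
side paint_box [([0.5462, -0.0448, 0.0002], 0.89)]
side yellow_pot [([0.5858, 0.1806, 0.0882], 0.97)]
side blue_pot [([0.574, -0.2622, 0.0883], 0.82), ([0.6085, -0.1889, 0.0836], 0.35)]
side toy_figure [([0.5768, 0.2981, -0.0005], 0.94), ([0.5489, -0.0444, 0.0016], 0.36)]
side orange_cup [([0.5927, -0.3563, 0.0019], 0.88), ([0.5835, 0.1785, 0.0845], 0.55)]
1.2
```

View pics/top0.png

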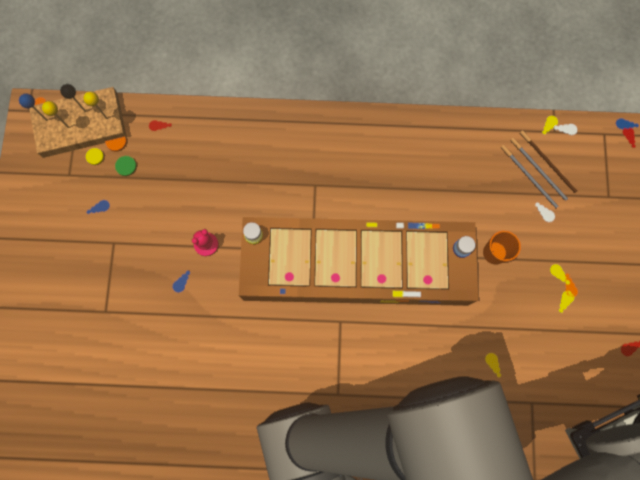

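View pics/side0.png

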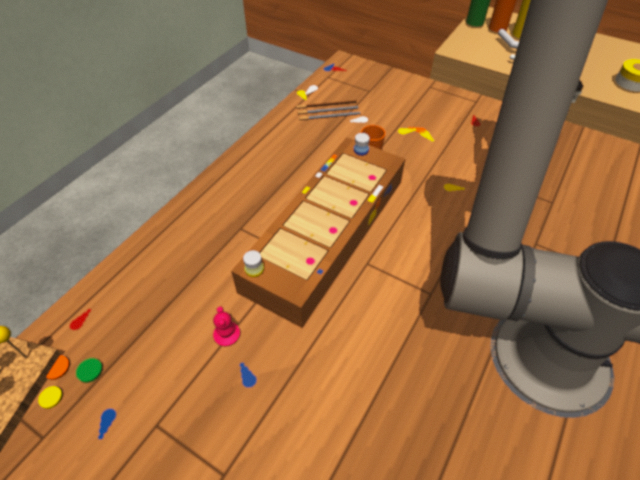

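The top view shows the box with pink spots at about (289,277), (335,278), (382,279) and (428,280). The pots stand on both end decks, the toy at (205,242) and the cup at (504,247). The side view agrees. Next I fit the box pose from the spot pixels.

```bash
cat > h.py <<'E'
import numpy as np,cv2
from cell import observe,cams,robot,models
def plane(c,uv,z):
    m=cams.camera_model(c);K=np.array(m['camera_matrix']);P=np.array(m['pose'])
    d=P[:3,:3]@np.linalg.solve(K,[uv[0],uv[1],1.]);o=P[:3,3];return o+d*(z-o[2])/d[2]
def proj(c,p):
    m=cams.camera_model(c);K=np.array(m['camera_matrix']);P=np.array(m['pose'])
    q=K@(P[:3,:3].T@(np.array(p)-P[:3,3]));return q[:2]/q[2]
BOX=None
E
python3 - <<'E'
from h import *
from scipy.optimize import least_squares
obs=[]
for c in ['top','side']:
    im=cv2.imread(f'pics/{c}0.png').astype(int);b,g,r=im[...,0],im[...,1],im[...,2]
    m=((r>150)&(g<90)&(b>50)&(r-g>110)).astype(np.uint8)
    n,_,st,ce=cv2.connectedComponentsWithStats(m)
    for s,e in zip(st[1:],ce[1:]):
        w=plane(c,e,.085)
        if s[4]>8 and abs(w[0]-.5)<.03 and -.22<w[1]<.13: print(c,e.round(1),s[4],w.round(4)); obs.append((c,e,w))
def spot(i,x): 
    y=.1455-.097*i;X=-33-10 # pivot at box x -10 (near edge -60)
    c,s=np.cos(x[3]),np.sin(x[3]);return np.array([x[0]+c*X/1000-s*y,x[1]+s*X/1000+c*y,x[2]])
def res(x):
    o=[]
    for c,e,w in obs:
        i=int(np.argmin([abs(w[1]-spot(k,[.545,-.0455,.085,.02])[1]) for k in range(4)])); o+=list(proj(c,spot(i,x))-e)
    return o
f=least_squares(res,[.545,-.0455,.085,.02]);print(f.x,np.round(f.fun,1))
for i in range(4): print(i,spot(i,f.x).round(4))
E
```

```text
top [288.9 276.5] 46 [0.5002 0.1007 0.085 ]
top [335.1 277.6] 45 [0.502  0.0036 0.085 ]
top [381.2 278.4] 48 [ 0.5042 -0.0935  0.085 ]
top [427.3 279.4] 49 [ 0.506  -0.1903  0.085 ]
side [371.6 177.3] 21 [ 0.5034 -0.1877  0.085 ]
side [353.  202.2] 25 [ 0.5017 -0.0914  0.085 ]
side [332.8 230. ] 28 [0.4992 0.0055 0.085 ]
side [309.9 260.6] 37 [0.4978 0.1021 0.085 ]
[ 0.54583214 -0.04442936  0.08177307  0.0204521 ] [ 0.3  0.4  0.1  0.3 -0.   0.4 -0.1  0.4 -0.4 -0.2 -0.4 -0.1 -0.5 -0.2
 -0.3 -0.1]
0 [0.4999 0.1002 0.0818]
1 [0.5018 0.0032 0.0818]
2 [ 0.5038 -0.0938  0.0818]
3 [ 0.5058 -0.1908  0.0818]
```

```bash
python3 -m jog '[[[0.919,-0.323,0.1],0.1405,1],[[0.919,-0.323,0.1],0.1405,1],[[0.919,-0.323,0.1],0.1405,1],[[0.919,-0.323,0.1],0.1405,1],[[0.919,-0.323,0.1],0.1405,1],[[0.919,-0.323,0.1],0.1405,1],[[0.919,-0.323,0.1],0.1405,1],[[0.919,-0.323,0.1],0.1405,1],[[0.919,-0.323,0.29],0.1405,1],[[0.919,-0.323,0.29],0.1405,1],[[0.919,-0.323,0.29],0.1405,1]]' 10
python3 -c "
from h import *
im=cams.read_camera('top');cv2.imwrite('pics/top1.png',cv2.resize(im[180:330,210:510,::-1],None,fx=2.6,fy=2.6))"
```

```text
time: 2.58
tool_pos: [0.5052, -0.1914, 0.2888]
tool_rot: [-3.141, 0.001, 0.019]
contact_force: [-0.9, -0.3, 0.2]
opening: 0.0005
grip_force: 0.0
```

View pics/top1.png

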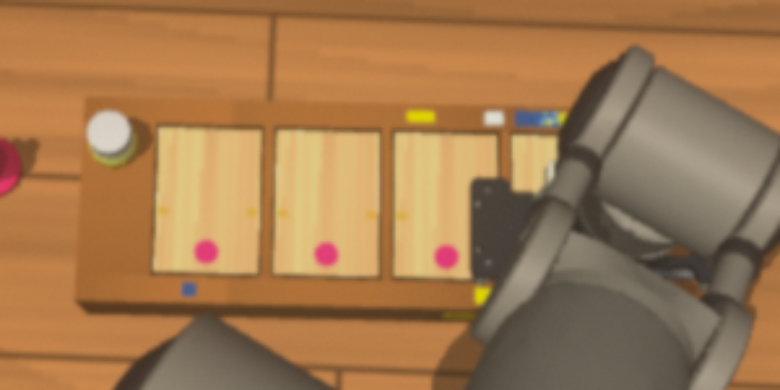

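The gripper (dark plate at about (500,235) in the crop) is over cover 3, and the other three spots are free of it. I press gently there.

```bash
python3 -m jog '[[[0,0,0.055],0,1],[[0,0,0.0675],0,1],[[0,0,0.07],0,1],[[0,0,0.07],0,1]]'
```

```text
time: 3.12
tool_pos: [0.5057, -0.1908, 0.2619]
tool_rot: [3.14, -0.001, 0.02]
contact_force: [-0.7, -0.8, 2.0]
opening: 0.0008
grip_force: 1.1
```

```bash
python3 -m jog '[[[0,0,0.005],0,1],[[0,0,0.0075],0,1],[[0,0,0.0075],0,1]]'
```

```text
time: 3.5
tool_pos: [0.5057, -0.1907, 0.2579]
tool_rot: [3.141, -0.001, 0.02]
contact_force: [0.6, -2.1, 2.9]
opening: 0.0004
grip_force: 1.0
```

```bash
python3 -m jog '[[[0,0,0.005],0,1],[[0,0,0.01],0,1],[[0,0,0.01],0,1]]'
```

```text
time: 3.88
tool_pos: [0.5054, -0.1904, 0.2534]
tool_rot: [-3.141, 0.0, 0.02]
contact_force: [-0.4, -0.8, 1.2]
opening: 0.0009
grip_force: 0.5
```

Cover 3 gives way at about 2 N, so it is the free one. I press straight down and watch the force. The blue pot stays about 10 mm clear of the gripper body in x.

```bash
python3 -m jog '[[[0,0,0.007],0,1],[[0,0,0.014],0,1],[[0,0,0.021],0,1],[[0,0,0.021],0,1]]'; python3 -m jog '[[[0,0,0.008],0,1],[[0,0,0.016],0,1],[[0,0,0.024],0,1],[[0,0,0.024],0,1]]'
```

```text
time: 4.38
tool_pos: [0.5053, -0.1905, 0.2449]
tool_rot: [-3.141, 0.001, 0.02]
contact_force: [-0.5, 0.1, 1.3]
opening: 0.0004
grip_force: 0.4
time: 4.88
tool_pos: [0.5053, -0.1905, 0.2353]
tool_rot: [-3.141, 0.001, 0.02]
contact_force: [-0.9, -0.1, 0.5]
opening: 0.0007
grip_force: 0.3
```

```bash
python3 -m jog '[[[0,0,0.008],0,1],[[0,0,0.016],0,1],[[0,0,0.024],0,1],[[0,0,0.024],0,1]]'
python3 - <<'E'
from h import *
im=cams.read_camera('side');cv2.imwrite('pics/side2.png',cv2.resize(im[80:330,220:520,::-1],None,fx=2.2,fy=2.2))
for t in ['cover3_far','cover3_pivot','blue_pot']: print(t,[(np.round(d['position'],4).tolist(),round(d['confidence'],2)) for d in models.pinpoint(t,'side')[:2]])
E
```

```text
time: 5.38
tool_pos: [0.5054, -0.1905, 0.2257]
tool_rot: [-3.141, 0.001, 0.02]
contact_force: [-1.9, -0.3, 0.2]
opening: 0.0002
grip_force: 0.2
cover3_far [([0.5687, -0.188, 0.139], 0.68)]
cover3_pivot [([0.5369, -0.1893, 0.0846], 0.83)]
blue_pot [([0.5334, 0.0017, 0.0839], 0.39)]
```

View pics/side2.png

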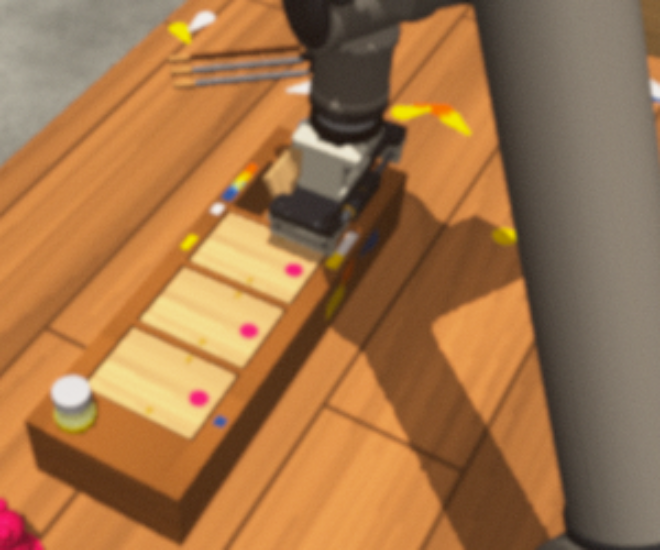

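The far edge shows in the side crop at about (285,165). The network puts it at z = 0.139, so the angle is about 1.04 rad and a straight push back from the far side will not jam. I retreat, cross over above the cover and come down behind it.

```bash
python3 -m jog '[[[-0.0075,0,0],0,1],[[-0.0075,0,-0.15],0,1],[[-0.0075,0,-0.28],0,1],[[-0.0075,0,-0.355],0,1],[[-0.0075,0,-0.355],0,1],[[0.13,0,-0.355],0,1],[[0.2665,0,-0.355],0,1],[[0.2665,0,-0.355],0,1],[[0.2665,0,-0.25],0,1],[[0.2665,0,-0.143],0,1],[[0.2665,0,-0.143],0,1]]'
python3 - <<'E'
from h import *
im=cams.read_camera('side');cv2.imwrite('pics/side3.png',cv2.resize(im[80:330,220:520,::-1],None,fx=2.2,fy=2.2))
for t in ['cover3_far']: print(t,[(np.round(d['position'],4).tolist(),round(d['confidence'],2)) for d in models.pinpoint(t,'side')[:2]])
E
```

```text
time: 6.95
tool_pos: [0.6102, -0.188, 0.279]
tool_rot: [-3.138, 0.009, 0.02]
contact_force: [-0.5, 0.3, 0.4]
opening: 0.0002
grip_force: 0.0
cover3_far [([0.5677, -0.1885, 0.1427], 0.98)]
```

View pics/side3.png

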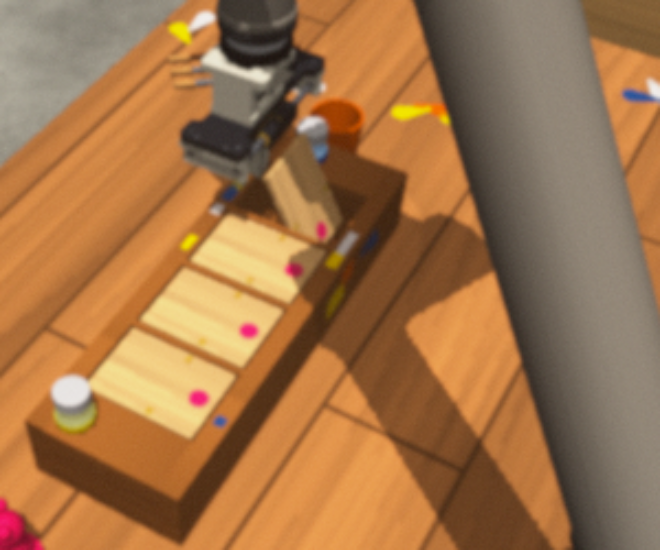

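The cover stands at about 1.07 rad at (305,190), with the hand behind it and the pots untouched. I push back from the far side.

```bash
python3 -m jog '[[[-0.03,0,0],0,1],[[-0.05,0,0],0,1],[[-0.065,0,0],0,1],[[-0.08,0,0],0,1],[[-0.095,0,0],0,1],[[-0.105,0,0],0,1],[[-0.105,0,0],0,1]]'
```

```text
time: 7.92
tool_pos: [0.5698, -0.1892, 0.2832]
tool_rot: [-3.141, 0.001, 0.02]
contact_force: [-0.7, -0.6, -0.8]
opening: 0.0005
grip_force: 0.0
```

```bash
python3 -m jog '[[[-0.007,0,0],0,1],[[-0.014,0,0],0,1],[[-0.014,0,0],0,1]]'; python3 -m jog '[[[-0.005,0,0],0,1],[[-0.01,0,0],0,1],[[-0.01,0,0],0,1]]'
python3 - <<'E'
from h import *
print(observe()['contact_force'])
im=cams.read_camera('side')
for t in ['cover3_far']: print(t,[(np.round(d['position'],4).tolist(),round(d['confidence'],2)) for d in models.pinpoint(t,'side')[:2]])
E
```

```text
time: 8.3
tool_pos: [0.5646, -0.1894, 0.2834]
tool_rot: [3.141, -0.001, 0.02]
contact_force: [1.7, 1.0, -0.7]
opening: 0.0008
grip_force: 1.6
time: 8.68
tool_pos: [0.5629, -0.1893, 0.2837]
tool_rot: [3.14, -0.009, 0.02]
contact_force: [17.7, 1.6, -7.4]
opening: 0.0005
grip_force: 8.6
[17.73987663  1.64227962 -7.38086682]
cover3_far [([0.5452, -0.1888, 0.1488], 0.71)]
```

The force has jumped to 18 N, so the cover is at its stop. I back off and clear the hand.

```bash
python3 -m jog '[[[0.01,0,0],0,1],[[0.05,0,0],0,1],[[0.1,0,0],0,1],[[0.1,0,0],0,1],[[0.1,0,-0.15],0,1],[[0.1,0,-0.3],0,1],[[0.1,0,-0.35],0,1],[[0.1,0,-0.35],0,1]]'
python3 - <<'E'
from h import *
im=cams.read_camera('side');cv2.imwrite('pics/side4.png',cv2.resize(im[80:330,220:520,::-1],None,fx=2.2,fy=2.2))
for t in ['cover3_far','cover3_spot','blue_pot','yellow_pot','orange_cup','toy_figure']: print(t,[(np.round(d['position'],4).tolist(),round(d['confidence'],2)) for d in models.pinpoint(t,'side')[:2]])
E
```

```text
time: 9.78
tool_pos: [0.5998, -0.1887, 0.425]
tool_rot: [3.14, -0.002, 0.02]
contact_force: [-0.3, 0.6, -0.4]
opening: 0.0006
grip_force: 0.0
cover3_far [([0.549, -0.1903, 0.1507], 0.67)]
cover3_spot [([0.5276, -0.1898, 0.0469], 0.55), ([0.6028, 0.1043, 0.0851], 0.24)]
blue_pot [([0.5725, -0.2635, 0.0859], 0.64), ([0.5019, -0.0916, 0.0841], 0.29)]
yellow_pot [([0.5362, -0.0899, 0.0829], 0.71), ([0.5829, 0.1799, 0.0849], 0.7)]
orange_cup [([0.5952, -0.3571, 0.0014], 0.7)]
toy_figure [([0.577, 0.2992, -0.002], 0.61), ([0.6002, 0.103, 0.0856], 0.47)]
```

View pics/side4.png

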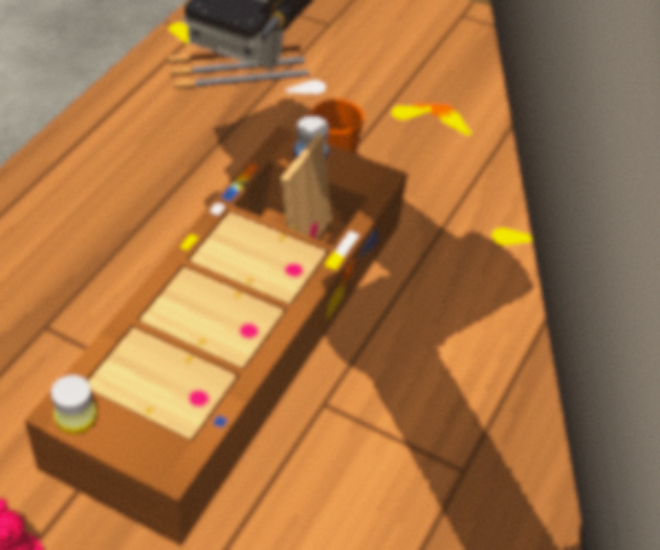

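Cover 3 stands nearly upright at (308,190), at about 1.37 rad. The hand is clear and the bystanders have not moved.

```bash
python3 -c "
from cell import robot
print(robot.hand_in())"
```

```text
the job is handed in; nothing more can be done
None
```

Cover 3 was the one that rocks (the first I pressed, so covers 0–2 were never tested); it now stands open against its stop at about 1.37 rad, with the hand clear and the pots, toy figure and cup unmoved, and the job is handed in.

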